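Hang a tube carrier on the accessory rail at the mark and clamp it

TASK

Hang the empty tube carrier on the accessory rail: tip its claw in over the bar at the open bay, where the splash panel is cut away, so that it hangs level, its inturned edge caught under the bar. Then slide it along until its pointer stands at the pen line on the tape, turn its knob clockwise about a quarter turn to clamp it, and let go. Leave the foam tray, bottle and timer where they are.

Things in the scene. Friction and masses are not known exactly. Their poses are not given: they have to be found in the camera images.
- rail: Fixed accessory rail, 400 mm along its y. Origin: centre of the underside of its grey base plate (x -68 to 57, 8 mm thick); x away from the robot, z up. mm: free aluminium bar x -10 to 10, z 125 to 135, y -180 to 180 between two end posts (up to z 144), upper edges bevelled 3 mm. White splash panel behind it, front face x 21, 5 mm thick, 180 high from y -194 to 20: too near to tip a claw in.
- rail_bay (a point): Point on the centre line of the bar's top face, in the middle of the open bay (rail frame 0, 100, 135 mm): from rail y 20 to 194 the splash panel is cut down to z 92, below the bar. 80 mm from here to the tall panel's edge and to the end post. Axes as the rail's.
- mark: Strip of tan paper tape 24 mm wide with a 3 mm dark pen line up its middle, on the front of the tall panel and folded over its top. Origin: point on the centre line of the bar's top face straight in front of the line (the line is 20 mm farther back, 12 to 46 mm higher). Axes as the rail's. At rail y -110 to -20 mm.
- carrier: Loose tube carrier, 117 x 80 x 127 mm, 0.36 kg, standing upright. Origin: at bench level; x towards its claw (rear, faces away from the robot on the rail), z up. mm: grey shelves x -66 to -24, y -40 to 40, z 0 to 6 and 40 to 46; upright x -27 to -22, y -20 to 20; heel (tongue, z 0 to 6, y -20 to 20, rear end x 51) rests on the panel when hung. Dark pointer on the claw at x 45, y 0.
- carrier_seat (a point): Centre of the roof of the claw's channel (carrier 30, 0, 90 mm); hung, it lies on the centre line of the bar's top; at the mark, on the mark's origin. Claw 44 mm wide in y; channel open below, front wall at carrier x 17.5 reaching down to z 82, rear lip x 40 to 46, roof z 90, top z 100. Axes as the carrier's.
- carrier_lip (a point): Tip of the edge (carrier 35, 0, 77.5 mm; edge z 74 to 77.5) that turns in from the rear lip's foot: the 17.5 mm mouth passes the 20 mm bar only with the carrier tipped 30 to 40 degrees, shelves towards the robot: lower the lip behind the bar, front wall above the bar, draw the edge in under the bar, swing upright.
- carrier_grip (a point): Middle of the carrier's solid aluminium grip block (carrier -8.5, 0, 85 mm; block x -22 to 5, y -22 to 22, z 66 to 100), 44 mm across in y; axes as the carrier's. The knob stands above it, up to carrier z 127.
- knob_grip (a point): Point on the knob's vertical axis at the height to grip (carrier 8.5, 0, 117 mm; 17 mm above the block's top). Black knob: bar grip 34 mm long, 11 thick, 21 high (10 mm below to 10 above this point) on a disc 30 mm wide; this point's x runs along the bar grip and turns with the knob.
- cam_knob (a joint): Knob angle, rad: 0 free (bar grip along the carrier's x), grows clockwise seen from above, stop at 1.5. Its shaft's eccentric presses on the bar's front face from about 0.7 on; beyond 1.15 it is clamped. It stays where it is left.
- foam_tray: White foam tray, 160 x 101 x 31 mm, loose, bystander. Origin: centre of its underside.
- amber_bottle: Brown bottle, 45 mm wide, 128 mm high, loose, bystander. Origin: centre of its underside.
- timer: Bench timer, 20 x 70 x 62 mm, standing loose, bystander. Origin: centre of its underside.
Mind the look-alikes: they are no part of the job. What is shaped like the carrier but pink is not meant.

How it is judged:
By the outcome, as a careful person would: the job done as asked, in the order asked, and still so for the second after the job is handed in, with the robot touching nothing.
It also fails if it takes over 72 s, if anything falls off the work surface, if the arm or the gripper's body presses on something with over 40 N, if the wrist force passes 120 N, or if a joint passes its speed limit or range.

ROBOT

A 6-joint arm with a two-finger parallel gripper is mounted at the origin on a cart in front of the work surface, level with it; the furniture and walls round the work are solid. World frame = base frame: x ahead of the robot, y to its left, z up, the work surface at z = 0. Lengths are in m, angles in rad, forces in N, time in s.
With the tool pointing down it reaches from about 0.225 to 0.875 m from the base axis. Payload 3.4 kg.
Tool frame: the origin (TCP) lies midway between the tips of the shut fingers; the grasp point (between the pads) lies 19 mm behind it; y points along the fingers, x is the direction in which the jaws open and shut, and the axes are right-handed (so a half turn about y gives the same grasp; the last joint's range is limited). The gripper opens to 85 mm and grips with 20 to 120 N. Pads are 22 mm wide; open, the fingers measure 114 mm over their backs; the gripper's body (76 mm by 85 mm) begins 54 mm behind the grasp point. The pads swing forward as they close: fully open they stand 13 mm farther back than shut.
Start: joints at [1.224, 0.276, 1.505, -0, 1.361, -0.121], TCP at [0.129, 0.56, 0.231] pointing down, gripper open.
Joint ranges: [-2.89, 2.89], [-0.75, 2.08], [0.22, 2.7], [-1.18, 4.32], [0.11, 2.71], [-2.7, 2.7]. Speed limits (rad/s): [2.57, 2.57, 3.14, 3.14, 3.14, 3.14].

INTERFACE

Orientations are given as a 3x3 rotation matrix whose columns are the frame's x, y, z axes.
In Python, from cell import goto, servo_line, set_joints, move_gripper, dwell, solve_ik, state, get_image, calibration, IKError, sign_off, masks_of, tip_of gives the robot as it stands. The module is installed in compiled form; this text tells all that it offers. Calls block until the motion is done:
- goto(position, orientation): joint-space move of the TCP to a pose.
- servo_line(position, rot=None, feed=0.15): straight line of the TCP; rot=None keeps the orientation; feed is the mean speed in m/s.
- set_joints(angles): joint-space move.
- move_gripper(opening): finger opening in m; the grip force is fixed at half the most; returns when the fingers have stopped.
- dwell(seconds).
- solve_ik(position, orientation): joint angles nearest the present ones, or None.
- state(): the state.
- get_image(name): name is "scene" or "top" or "wrist"; returns the picture (480x640x3 uint8, red, green, blue); there is no depth.
- calibration(name): a dict with "fx", "fy", "cx", "cy" (pixels), "rvec" (rotation vector, rad) and "tvec" (3), from world to camera coordinates, as OpenCV has them; the wrist camera has in their place "T_tool_cam" (4x4, takes a point from camera to tool coordinates, whose origin is the TCP and whose axes are the tool frame's). Camera axes: x right, y down, z forward; pixel columns grow to the right and rows downward; lengths in m; the calibration is good to about 2 mm. A picture is of the moment at which its call begins: read the wrist's pose just before it. calibration takes no time and is no camera call.
A pose or a line that the arm cannot do raises IKError and nothing moves.
- sign_off(): hands the job in, once; it reports no verdict.
Trained networks look in the newest picture that a camera, given by its name, has taken for a name from the list of things; names that differ only in an ending like _2 or _b are one class to them, and where a whole thing is asked for, a point or a joint stands for the part that bears it (a point fixed in the world has none). Each returns a list of dicts, best first, with "score" (0 to 1); they miss things now and then, are a little off and sometimes report something else, mostly with a low value. They report only what shows in the picture. A call takes as long as a camera call. They do not tell look-alikes from the thing itself.
- masks_of(camera, name): "pixels" (480x640 bool, what is visible of it) and "location" ([column, row] in pixels, amid what is visible of it).
- tip_of(camera, name): "location" ([column, row] in pixels: a listed point, or the origin of a listed thing).
The state is a dict: "clock": time; "joint_pos": joint angles; "qvel": joint speeds; "joint_torque": joint torques, N m; "ee_pos": TCP position; "tool_rot": TCP orientation; "wrist_force": force on the tool from outside, world axes, zero at the start; "ft_torque": the same for the moment, N m; "finger_gap": finger opening in m.
Only numpy, scipy, OpenCV 4.12 (cv2) and the standard library are available. Lean on these libraries where they do the work, as an engineer would, in place of code of your own. Each camera call takes 0.05 s, during which the arm holds its last target. There are 200 camera calls.

## Working session

There is one attempt and no reset: what is moved stays moved. The work goes in short steps, each a Python script; the robot and the scene stay as the last script left them, time stands still between calls to the robot, and variables do not carry over. Pictures are saved under pics/ and viewed, about 8 in all and at most 12, crops included, and the job is handed in when it is done.

```bash
mkdir -p pics; cat > h.py <<'E'
import numpy as np, cv2
from cell import *
def save(n,im): cv2.imwrite('pics/'+n,cv2.cvtColor(im,cv2.COLOR_RGB2BGR))
def cam(name,st=None):
    c=calibration(name); K=np.array([[c['fx'],0,c['cx']],[0,c['fy'],c['cy']],[0,0,1.]])
    if 'T_tool_cam' in c:
        st=st or state(); T=np.eye(4); T[:3,:3]=st['tool_rot']; T[:3,3]=st['ee_pos']
        M=np.linalg.inv(T@np.array(c['T_tool_cam']))
    else:
        M=np.eye(4); M[:3,:3]=cv2.Rodrigues(np.array(c['rvec'],float))[0]; M[:3,3]=np.ravel(c['tvec'])
    return K@M[:3]
def tri(obs): # [(P,(u,v))...]
    A=[]
    for P,(u,v) in obs: A+= [u*P[2]-P[0], v*P[2]-P[1]]
    x=np.linalg.svd(np.array(A))[2][-1]; return x[:3]/x[3]
def proj(P,X):
    q=P@np.append(X,1); return q[:2]/q[2]
def atz(P,uv,z): # pixel -> point at height z
    u,v=uv; A=np.array([u*P[2]-P[0],v*P[2]-P[1]]); b=-(A[:,2]*z+A[:,3])
    return np.append(np.linalg.solve(A[:,:2],b),z)
E
python3 - <<'E'
from h import *
s=get_image('scene');t=get_image('top');save('s.png',s);save('t.png',t)
np.set_printoptions(precision=3,suppress=True)
for n in ['rail','rail_bay','mark','carrier','carrier_seat','carrier_grip','carrier_lip','knob_grip','foam_tray','amber_bottle','timer']:
    for c in ['scene','top']:
        print(n,c,[(np.round(d['location']).tolist(),round(d['score'],2)) for d in tip_of(c,n)[:3]])
for c in['scene','top']: 
    P=cam(c); print(c,P)
print(state())
E
```

```text
rail scene [([377.0, 256.0], 0.67)]
rail top [([346.0, 219.0], 0.7)]
rail_bay scene [([342.0, 204.0], 0.87), ([455.0, 351.0], 0.63)]
rail_bay top [([313.0, 202.0], 0.69), ([170.0, 242.0], 0.49)]
mark scene [([397.0, 223.0], 0.61)]
mark top [([369.0, 206.0], 0.58), ([229.0, 270.0], 0.21)]
carrier scene [([224.0, 249.0], 0.87), ([169.0, 246.0], 0.62), ([262.0, 282.0], 0.59)]
carrier top [([187.0, 296.0], 0.87), ([292.0, 294.0], 0.8), ([235.0, 274.0], 0.61)]
carrier_seat scene [([264.0, 260.0], 0.93), ([175.0, 218.0], 0.83), ([229.0, 217.0], 0.69)]
carrier_seat top [([299.0, 290.0], 0.8), ([186.0, 288.0], 0.76), ([228.0, 258.0], 0.67)]
carrier_grip scene [([253.0, 252.0], 0.91), ([222.0, 224.0], 0.68), ([161.0, 214.0], 0.6)]
carrier_grip top [([173.0, 296.0], 0.98), ([289.0, 294.0], 0.81), ([230.0, 272.0], 0.74)]
carrier_lip scene [([227.0, 218.0], 0.74), ([268.0, 263.0], 0.57), ([179.0, 219.0], 0.56)]
carrier_lip top [([300.0, 289.0], 0.79), ([229.0, 260.0], 0.75), ([189.0, 286.0], 0.69)]
knob_grip scene [([166.0, 203.0], 0.7), ([224.0, 207.0], 0.65)]
knob_grip top [([230.0, 266.0], 0.
[... 373 characters left out ...]
 -52.376 -603.32   438.301]
 [   0.729    0.421   -0.54     1.122]]
top [[  24.483 -446.994 -305.357  407.787]
 [-376.383   35.554 -331.696  528.42 ]
 [   0.215   -0.026   -0.976    1.267]]
{'clock': 1.2, 'joint_pos': array([ 1.224,  0.276,  1.505, -0.   ,  1.361, -0.121]), 'qvel': array([-0.001,  0.   ,  0.001,  0.   ,  0.001, -0.001]), 'joint_torque': array([ -0.   , -41.667, -24.61 ,   0.   ,   0.   ,  -0.   ]), 'ee_pos': array([0.129, 0.56 , 0.231]), 'tool_rot': array([[ 0.224,  0.   , -0.975],
       [ 0.975,  0.   ,  0.224],
       [ 0.   , -1.   , -0.   ]]), 'wrist_force': array([ 0.469, -0.394,  1.003]), 'ft_torque': array([ 0.015, -0.005, -0.025]), 'finger_gap': 0.08577452200918576}
```

```bash
python3 -c "
import cv2
s=cv2.imread('pics/s.png');t=cv2.imread('pics/t.png')
cv2.imwrite('pics/s1.png',cv2.resize(s[140:400,100:500],(800,520)))
cv2.imwrite('pics/t1.png',cv2.resize(t[150:370,120:500],(798,462)))"
```

```text
(no output)
```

View pics/s1.png

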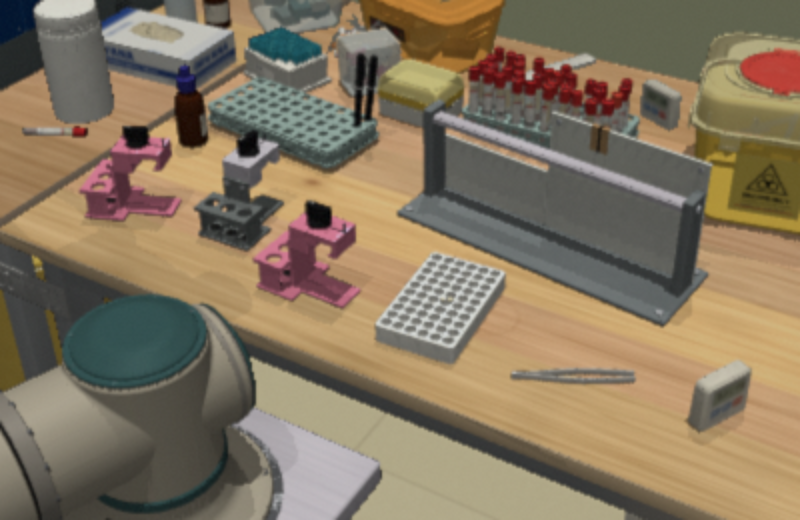

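View pics/t1.png

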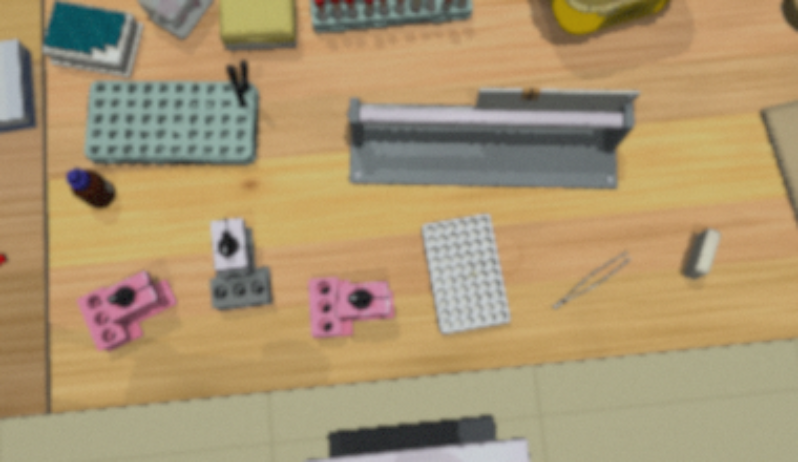

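The grey carrier is the one wanted: scene (224,249), top (235,274). The pink look-alikes are at scene (169,246) and (262,282), top (187,296) and (292,294). The bay is at scene (342,204), the tape at scene (400,210), top (372,195).

```bash
python3 - <<'E'
from h import *
np.set_printoptions(precision=4,suppress=True)
S=cam('scene');T=cam('top')
for n,a,b in [('rail',(377,256),(346,219)),('bay',(342,204),(313,202)),('mark',(397,223),(369,206)),('carrier',(224,249),(235,274)),('seat',(229,217),(228,258)),('grip',(222,224),(230,272)),('lip',(227,218),(229,260)),('knob',(224,207),(230,266)),('tray',(320,292),(338,283))]:
    x=tri([(S,a),(T,b)]); print(n,x,np.round(proj(S,x)-a,1),np.round(proj(T,x)-b,1))
# camera positions, wrist cam
for P in(S,T): print(-np.linalg.inv(P[:,:3])@P[:,3])
c=calibration('wrist');print(c)
# bar ends in full-res: scene post tops / top picture base corners
print('base corners top', [atz(T,(120+u*380/798,150+v*220/462),0.008) for u,v in[(350,183),(617,187)]])
print('bar top ends', [atz(T,(120+u*380/798,150+v*220/462),0.135) for u,v in[(361,112),(622,120)]])
print('bottle',atz(T,(120+108*.476,150+200*.476),0.01))
E
```

```text
rail [ 0.5828 -0.1462  0.0182] [-3.3  0.7] [ 3.6 -2.9]
bay [ 0.6054 -0.0362  0.1332] [-0.8  0.2] [ 1.  -0.8]
mark [ 0.5789 -0.1982  0.1376] [-1.9  0.5] [ 2.2 -1.7]
carrier [0.4352 0.2256 0.0055] [ 0.8 -0.1] [-0.8  0.8]
seat [0.4716 0.2288 0.0862] [ 0.5 -0. ] [-0.5  0.5]
grip [0.4315 0.2232 0.0873] [-0.1  0. ] [ 0.1 -0.1]
lip [0.4637 0.2277 0.0877] [ 1.  -0.1] [-1.1  1.1]
knob [0.4386 0.215  0.1375] [ 0.4 -0. ] [-0.4  0.4]
tray [ 0.382  -0.0933  0.0191] [-1.9  0.3] [ 1.9 -1.7]
[-0.5421 -0.6134  0.8667]
[0.2185 0.005  1.3457]
{'fx': 407.9204024695429, 'fy': 407.9204024695429, 'cx': 305.9388628502272, 'cy': 239.97896376482518, 'T_tool_cam': array([[ 1.    ,  0.0006,  0.0003,  0.0003],
       [-0.0002, -0.2674,  0.9636, -0.1432],
       [ 0.0006, -0.9636, -0.2674,  0.0684],
       [ 0.    ,  0.    ,  0.    ,  1.    ]])}
base corners top [array([0.537 , 0.0556, 0.008 ]), array([ 0.4925, -0.338 ,  0.008 ])]
bar top ends [array([0.6045, 0.0275, 0.135 ]), array([ 0.5587, -0.326 ,  0.135 ])]
bottle [0.5456 0.4124 0.01  ]
```

```bash
cat > look.py <<'E'
from h import *
import pickle
def look(views,names,tag):
    D=[]
    for i,(p,R) in enumerate(views):
        goto(p,R); dwell(0.15); st=state(); im=get_image('wrist'); save(f'{tag}{i}.png',im)
        d={n:[(np.array(k['location'],float),k['score']) for k in tip_of('wrist',n)] for n in names}
        D.append((cam('wrist',st),d))
    pickle.dump(D,open(tag+'.pkl','wb')); return D
def down(yaw): # tool pointing down, jaws along y rotated by yaw
    c,s=np.cos(yaw),np.sin(yaw); return np.array([[-s,0,-c],[c,0,-s],[0,-1,0.]])
E
python3 - <<'E'
from look import *
np.set_printoptions(precision=4,suppress=True)
D1=look([((.50,-.15,.30),down(-.12)),((.52,-.03,.30),down(-.12))],['rail_bay','mark','rail'],'rl')
D2=look([((.40,.19,.28),down(.05)),((.40,.27,.28),down(.05))],['carrier_grip','carrier_seat','knob_grip','carrier','carrier_lip'],'cr')
for D in(D1,D2):
  for P,d in D:
    for n in d: print(n,[(np.round(l,1).tolist(),round(s,2)) for l,s in d[n]])
print(state()['clock'],state()['joint_pos'])
a=[cv2.imread(f'pics/{n}.png') for n in('rl0','rl1','cr0','cr1')]
g=np.vstack([np.hstack(a[:2]),np.hstack(a[2:])]);cv2.imwrite('pics/g.png',cv2.resize(g,(800,600),interpolation=cv2.INTER_AREA))
E
```

```text
rail_bay [([440.7, 314.1], 0.56)]
mark []
rail [([314.6, 262.1], 0.78)]
rail_bay [([296.9, 309.4], 0.87)]
mark []
rail [([209.0, 258.7], 0.61), ([595.9, 112.4], 0.18)]
carrier_grip [([344.2, 246.9], 0.9), ([539.2, 200.2], 0.72), ([160.9, 148.4], 0.67)]
carrier_seat [([109.0, 145.1], 0.92), ([496.2, 216.8], 0.83), ([505.8, 342.8], 0.69), ([346.1, 288.1], 0.62)]
knob_grip [([541.7, 215.7], 0.92), ([352.9, 275.6], 0.91), ([122.3, 152.6], 0.88), ([342.2, 285.9], 0.34)]
carrier [([485.4, 191.3], 0.82), ([338.4, 227.4], 0.79), ([177.5, 147.5], 0.68)]
carrier_lip [([484.2, 216.6], 0.91), ([342.1, 285.5], 0.78), ([112.0, 144.6], 0.66)]
carrier_grip [([62.4, 144.0], 0.95), ([252.7, 241.3], 0.64), ([446.4, 200.5], 0.62)]
carrier_seat [([249.9, 285.2], 0.7), ([397.8, 214.5], 0.62), ([10.1, 144.7], 0.56), ([249.2, 271.4], 0.48)]
knob_grip [([436.6, 212.0], 0.81), ([13.3, 149.4], 0.78), ([250.8, 272.7], 0.77), ([261.1, 226.1], 0.6)]
carrier [([263.8, 226.5], 0.92), ([98.0, 143.7], 0.75), ([407.5, 185.6], 0.72)]
carrier_lip [([393.0, 217.7], 0.88), ([14.1, 138.7], 0.79), ([256.5, 284.4], 0.77)]
7.6 [ 0.4484  0.1092  1.6005 -0.0001  1.4317 -1.1714]
```

View pics/g.png

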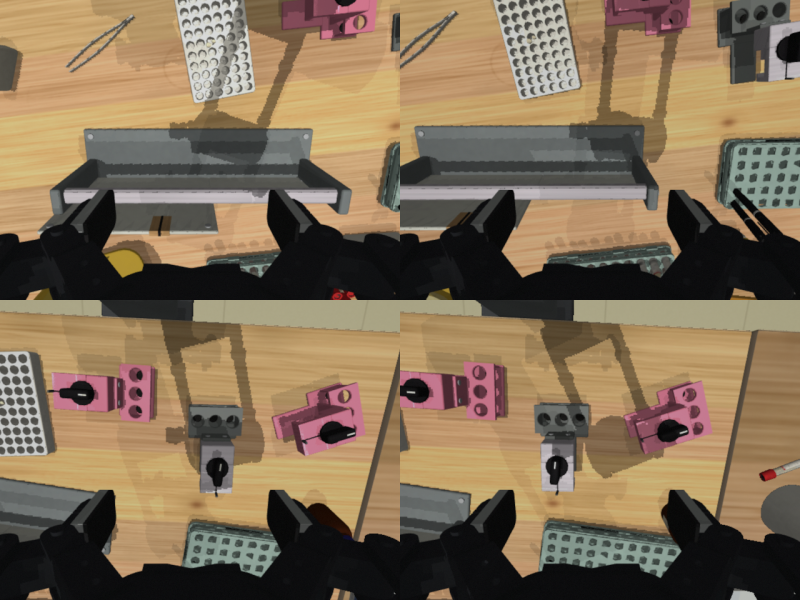

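The four views show the grey carrier centred at (345,250) in cr0 with its claw facing away from the robot. They also show the bar with the open bay at the right, and the tape with its pen line at (255,362) in rl0. Next I'll fit poses and overlay the models.

```bash
cat > fit.py <<'E'
from look import *
from scipy.optimize import least_squares
np.set_printoptions(precision=4,suppress=True)
S=cam('scene');T=cam('top')
RP=[p for p,_ in pickle.load(open('rl.pkl','rb'))];CP=[p for p,_ in pickle.load(open('cr.pkl','rb'))]
def X(q,p): # q=x,y,z,yaw
    c,s=np.cos(q[3]),np.sin(q[3]); return np.array([q[0]+c*p[0]-s*p[1],q[1]+s*p[0]+c*p[1],q[2]+p[2]])
def fit(obs,q0):
    f=lambda q:np.concatenate([(proj(P,X(q,np.array(p)/1000))-uv)*w for P,p,uv,w in obs])
    r=least_squares(f,q0,loss='soft_l1',f_scale=3); return r.x,f(r.x)
C={'carrier':(0,0,0),'carrier_seat':(30,0,90),'carrier_grip':(-8.5,0,85),'carrier_lip':(35,0,77.5),'knob_grip':(8.5,0,117)}
E
cat > f1.py <<'E'
from fit import *
ob=[(S,C['carrier'],(224,249),.7),(S,C['carrier_seat'],(229,217),.7),(S,C['carrier_grip'],(222,224),.7),(T,C['carrier'],(235,274),.7),(T,C['carrier_seat'],(228,258),.7),(T,C['carrier_grip'],(230,272),.7),
(T,C['knob_grip'],(230,266),.7),(S,C['knob_grip'],(224,207),.7),
(CP[0],C['carrier_grip'],(344.2,246.9),1),(CP[0],C['carrier_seat'],(346.1,288.1),1),(CP[0],C['knob_grip'],(342.2,265),0),(CP[0],C['carrier'],(338.4,227.4),1),(CP[0],C['carrier_lip'],(342.1,285.5),1),
(CP[1],C['carrier_grip'],(252.7,241.3),1),(CP[1],C['carrier_seat'],(249.9,285.2),1),(CP[1],C['knob_grip'],(250.8,272.7),1),(CP[1],C['carrier'],(263.8,226.5),1),(CP[1],C['carrier_lip'],(256.5,284.4),1)]
q,r=fit(ob,[.44,.225,0,.1]);print('carrier',q);print(np.round(r.reshape(-1,2),1).tolist())
ob=[(S,(0,0,0),(377,256),.5),(T,(0,0,0),(346,219),.5),(S,(0,100,135),(342,204),.7),(T,(0,100,135),(313,202),.7),
(RP[0],(0,100,135),(440.7,314.1),1),(RP[1],(0,100,135),(296.9,309.4),1),(RP[0],(0,0,0),(314.6,262.1),1),(RP[1],(0,0,0),(209,258.7),1)]
Q,r=fit(ob,[.59,-.14,0,-.12]);print('rail',Q);print(np.round(r.reshape(-1,2),1).tolist())
a=cv2.imread('pics/cr0.png');b=cv2.imread('pics/rl0.png');e=cv2.imread('pics/rl1.png')
def dots(im,P,q,pts,off,s):
    for p in pts:
        u=(proj(P,X(q,np.array(p)/1000))-off+.5)*s-.5; cv2.circle(im,tuple(np.round(u).astype(int).tolist()),2,(0,0,255),-1)
A=cv2.resize(a[180:330,280:410],None,fx=4,fy=4)
dots(A,CP[0],q,[(46,22,100),(46,-22,100),(5,22,100),(5,-22,100),(-22,22,100),(-66,40,46),(-66,-40,46),(-24,40,46),(8.5,0,127)],(280,180),4)
rp=[(-10,y,135) for y in(-180,0,100,180)]+[(10,y,135) for y in(-180,0,100,180)]+[(-68,200,8),(-68,-200,8),(21,20,180),(21,-194,180)]
B=cv2.resize(b[190:400,60:580],None,fx=1.5,fy=1.5);dots(B,RP[0],Q,rp,(60,190),1.5)
E2=cv2.resize(e[190:400,0:440],None,fx=1.5,fy=1.5);dots(E2,RP[1],Q,rp,(0,190),1.5)
cv2.imwrite('pics/oa.png',A);o=np.zeros((630,780,3),'u1');o[:315]=B[:, :780];o[315:,:660]=E2;cv2.imwrite('pics/ob.png',o[:600])
E
python3 f1.py
```

```text
carrier [ 0.4371  0.2257 -0.      0.0404]
[[1.0, 0.9], [-0.0, -0.2], [-0.9, 0.7], [-0.4, 0.3], [-0.0, 1.2], [-0.3, 0.8], [-2.2, -0.3], [-0.5, 3.2], [1.6, -2.9], [-1.3, -0.3], [0.0, 0.0], [-0.3, 2.2], [1.3, 2.2], [0.1, -0.3], [3.3, -0.2], [-2.5, -0.3], [-0.8, 0.7], [-1.4, 0.6]]
rail [ 0.5814 -0.1476  0.0039 -0.1118]
[[-1.7, 2.8], [1.9, -0.6], [0.7, 1.1], [3.9, 1.7], [1.1, 1.1], [-1.7, -0.6], [0.9, 0.7], [0.9, -0.5]]
```

View pics/oa.png

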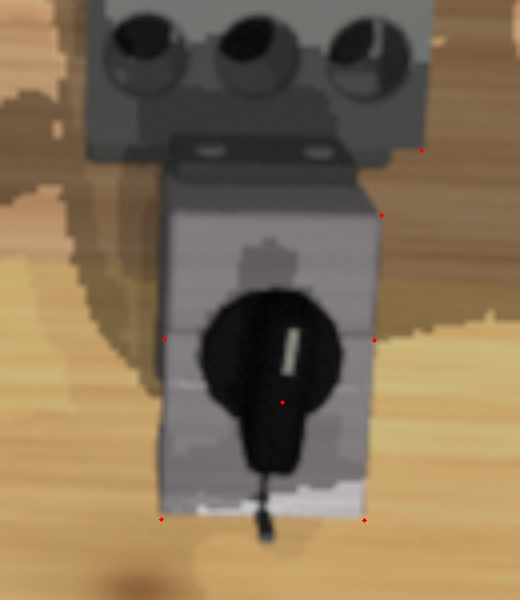

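View pics/ob.png

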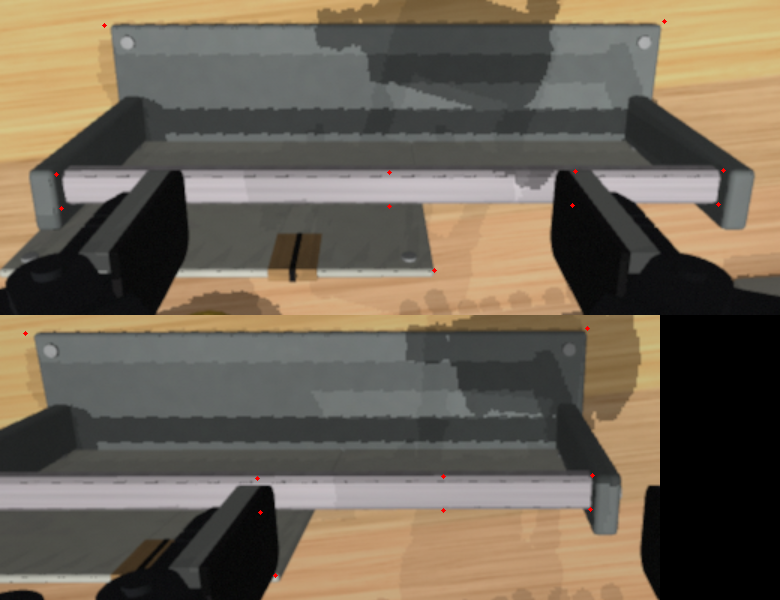

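```bash
cat > f2.py <<'E'
from fit import *
b=lambda u,v:((u+.5)/1.5-.5+60,(v+.5)/1.5-.5+190)
e=lambda u,v:((u+.5)/1.5-.5,(v+.5-315)/1.5-.5+190)
a=lambda u,v:((u+.5)/4-.5+280,(v+.5)/4-.5+180)
c0=[(CP[0],(46,22,100),a(364,514),1),(CP[0],(46,-22,100),a(163,513),1),(CP[0],(-22,22,100),a(380,213),1),(CP[0],(-22,-22,100),a(168,213),1),(CP[0],(5,22,100),a(374,330),1),(CP[0],(-24,40,46),a(390,160),0)]
for z in(0,1):
    q,r=fit(c0,[.437,.2257,0,.04]);print('carrier',q,np.round(r.reshape(-1,2),1).tolist())
R0,R1=RP
ob=[(R0,(-10,-180,132),b(63,169),1),(R0,(-10,180,132),b(720,170),1),(R0,(7,180,135),b(718,202),1),(R0,(7,-180,135),b(63,202),1),(R0,(-68,-200,8),b(112,24),1),(R0,(-68,200,8),b(660,24),1),(R0,(21,20,180),b(433,269),1),
(R1,(-68,-200,8),e(37,333),1),(R1,(-68,200,8),e(585,332),1),(R1,(-10,180,132),e(592,476),1),(R1,(7,180,135),e(590,507),1),(R1,(21,20,180),e(274,577),1)]
Q,r=fit(ob,[.5814,-.1476,0,-.1118]);print('rail',Q,np.round(r.reshape(-1,2),1).tolist())
print('bay',X(Q,(0,.1,.135)),'seat',X(q,(.03,0,.09)))
for P,uv in[(R0,b(294,270)),(R0,b(299,236))]:
    f=lambda p:proj(P,X(Q,(.021,p[0],p[1])))-uv
    print('mark y,z',least_squares(f,[-.07,.18]).x)
E
python3 f2.py
cat > plan.py <<'E'
# 2D clearance path, rail frame x,z mm relative to bar top centre; seat pose (x,z,t)
import numpy as np, heapq
bar=np.array([(-10,0-10),(10,-10),(10,-3),(7,0),(-7,0),(-10,-3)],float)
claw=[[(5,82),(17.5,82),(17.5,100),(5,100)],[(5,90),(46,90),(46,100),(5,100)],[(40,74),(46,74),(46,100),(40,100)],[(35,74),(46,74),(46,77.5),(35,77.5)],[(-22,66),(5,66),(5,100),(-22,100)]]
import cv2
def samp(p,n=1.0):
    p=np.array(p,float);o=[]
    for i in range(len(p)):
        A,B=p[i],p[(i+1)%len(p)];k=max(2,int(np.hypot(*(B-A))/n)+1);o+=[A+(B-A)*s for s in np.linspace(0,1,k,endpoint=False)]
    return np.array(o)
cl=np.vstack([samp(c) for c in claw])-[30,90]
# bar SDF
H=.5;gx=np.arange(-120,80,H);gz=np.arange(-80,120,H)
bc=((bar-[gx[0],gz[0]])/H).astype(np.float32)
m=np.zeros((len(gz),len(gx)),np.uint8);cv2.fillPoly(m,[np.round(bc).astype(int)],1)
D=(cv2.distanceTransform(1-m,2,5)-cv2.distanceTransform(m,2,5))*H
def clr(x,z,t,pts=cl):
    c,s=np.cos(t),np.sin(t);u=x+c*pts[:,0]+s*pts[:,1];v=z-s*pts[:,0]+c*pts[:,1]
    i=((u-gx[0])/H).round().astype(int);j=((v-gz[0])/H).round().astype(int)
    ok=(i>=0)&(i<len(gx))&(j>=0)&(j<len(gz))
    return D[j[ok],i[ok]].min() if ok.any() else 50
if __name__=='__main__':
    xs=np.arange(-14,24,1.);zs=np.arange(0,34,1.);ts=np.radians(np.arange(0,46,2.5))
    F=np.array([[[clr(x,z+.5,t) for t in ts] for z in zs] for x in xs])
    # minimise sum of 1/clearance
    g=(xs.tolist().index(0),0,0);st=None
    cost={g:0};pr={};h=[(0,g)]
    while h:
        d,n=heapq.heappop(h)
        if d>cost[n]:continue
        if n[1]==len(zs)-1: st=n;break
        for dx in(-1,0,1):
          for dz in(-1,0,1):
            for dt in(-1,0,1):
              k=(n[0]+dx,n[1]+dz,n[2]+dt)
              if not(0<=k[0]<len(xs) and 0<=k[1]<len(zs) and 0<=k[2]<len(ts)) or k==n:continue
              f=F[k]
              if f<0.3: continue
              nd=d+(abs(dx)+abs(dz)+abs(dt))*(.2+4/(f+.1)**2)
              if nd<cost.get(k,1e9):cost[k]=nd;pr[k]=n;heapq.heappush(h,(nd,k))
    print(F[g],st)
    n=st
    while n is not None:
        print(xs[n[0]],zs[n[1]]+.5,np.degrees(ts[n[2]]).round(1),round(F[n],1));n=pr.get(n)
E
python3 plan.py
```

```text
carrier [ 0.4377  0.2263 -0.0048  0.0468] [[0.2, -0.3], [0.2, -0.1], [-0.1, -0.3], [-0.1, -0.4], [-0.1, 1.3], [0.0, -0.0]]
carrier [ 0.4377  0.2263 -0.0048  0.0468] [[0.2, -0.3], [0.2, -0.1], [-0.1, -0.3], [-0.1, -0.4], [-0.1, 1.3], [0.0, -0.0]]
rail [ 0.5832 -0.147   0.0008 -0.1193] [[0.1, 0.9], [-1.6, 0.6], [-1.4, -0.3], [1.1, -0.6], [-2.9, 0.2], [2.1, 0.5], [0.8, 0.9], [-4.5, -0.5], [1.6, -0.3], [-0.8, 0.0], [0.1, -0.1], [2.8, -1.2]]
bay [ 0.5951 -0.0477  0.1358] seat [0.4677 0.2277 0.0852]
mark y,z [-0.0484  0.1798]
mark y,z [-0.0495  0.1479]
-0.5 (34, 33, 13)
20.0 33.5 32.5 19.2
20.0 32.5 32.5 18.3
20.0 31.5 32.5 17.5
20.0 30.5 32.5 16.7
20.0 29.5 32.5 15.9
20.0 28.5 32.5 15.1
20.0 27.5 32.5 14.3
20.0 26.5 32.5 13.5
20.0 25.5 32.5 12.7
20.0 24.5 32.5 11.9
20.0 23.5 32.5 11.2
20.0 22.5 32.5 10.5
20.0 21.5 32.5 9.8
20.0 20.5 32.5 9.1
20.0 19.5 32.5 8.4
20.0 18.5 32.5 7.7
20.0 17.5 32.5 7.1
20.0 16.5 32.5 6.5
20.0 15.5 32.5 6.0
20.0 14.5 32.5 5.8
20.0 13.5 32.5 5.6
20.0 12.5 32.5 5.5
20.0 11.5 32.5 5.5
20.0 10.5 32.5 5.5
20.0 9.5 32.5 5.5
20.0 8.5 32.5 5.5
20.0 7.5 32.5 5.3
19.0 6.5 32.5 4.5
19.0 5.5 32.5 4.6
19.0 4.5 32.5 4.5
18.0 3.5 32.5 3.5
17.0 3.5 32.5 3.5
16.0 2.5 32.5 2.5
15.0 2.5 32.5 2.5
14.0 1.5 32.5 1.5
13.0 1.5 32.5 1.5
12.0 1.5 32.5 1.5
11.0 1.5 32.5 1.5
10.0 1.5 32.5 1.5
9.0 1.5 32.5 1.5
8.0 1.5 32.5 1.5
7.0 1.5 30.0 1.4
6.0 1.5 27.5 1.0
6.0 2.5 25.0 1.0
6.0 2.5 22.5 1.0
5.0 2.5 20.0 1.0
4.0 2.5 17.5 0.7
4.0 2.5 15.0 0.7
3.0 1.5 12.5 0.5
3.0 1.5 10.0 0.5
2.0 1.5 7.5 0.5
2.0 1.5 5.0 1.0
1.0 1.5 2.5 0.5
1.0 1.5 0.0 1.0
0.0 0.5 0.0 -0.5
```

```bash
cat > geo.py <<'E'
from look import *
np.set_printoptions(precision=4,suppress=True)
QC=(.4367,.2260,0,.045); QR=(.5832,-.147,.0008,-.1193)
def Rz(a): c,s=np.cos(a),np.sin(a); return np.array([[c,-s,0],[s,c,0],[0,0,1]])
def Ry(a): c,s=np.cos(a),np.sin(a); return np.array([[c,0,s],[0,1,0],[-s,0,c]])
SEAT=np.array([.030,0,.090])
def tool_in_carrier(a,g,back=.019): # approach (sin a,0,-cos a) in carrier frame, TCP 'back' beyond g
    y=np.array([np.sin(a),0,-np.cos(a)]); x=np.array([0,1.,0]); return np.column_stack([x,y,np.cross(x,y)]), np.array(g)+back*y
def tool_pose(seat,yaw,t,a,g,back=.019): # world seat position, carrier yaw, tilt
    R=Rz(yaw)@Ry(t); Rt,pt=tool_in_carrier(a,g,back); return seat+R@(pt-SEAT), R@Rt
def bay(x,y,z,Q=QR): # rail coords, relative to bar top line, metres
    return np.array(Q[:3])+Rz(Q[3])@np.array([x,y,.135+z])
PATH=[(20,40,32.5),(20,13,32.5),(19,4.5,32.5),(16,2.5,32.5),(13,1.5,32.5),(8,1.5,32.5),(7,1.5,30),(6,2.5,25),(5,2.5,20),(4,2.5,15),(3,1.5,10),(2,1.5,5),(1,1,0)]
E
cat > c1.py <<'E'
from geo import *; from plan import clr,samp
def ok(p,R): 
    return solve_ik(p,R)
for ad in(0,10,20,30,40,60):
  for g in[(-10,86),(-12,90),(-14,88)]:
    a=np.radians(ad);d=np.array([np.sin(a),-np.cos(a)]);n=np.array([d[1],-d[0]])
    gg=np.array(g)
    poly=[gg+19*d+12*n,gg+19*d-12*n,gg-50*d-12*n,gg-50*d+12*n]
    f=samp(poly)-[30,90]
    c=[clr(x,z,np.radians(t),f) for x,z,t in PATH]
    G=np.array([g[0],0,g[1]])/1000
    ps=[tool_pose(bay(0,.1,0)*0+np.array([*(np.array(QC[:3])+Rz(QC[3])@SEAT)]),QC[3],0,a,G)]
    ps+=[tool_pose(bay(x/1e3,.1,z/1e3),QR[3],np.radians(t),a,G) for x,z,t in PATH[::4]]+[tool_pose(bay(0,-.049,0),QR[3],0,a,G)]
    print(ad,g,round(min(c),1),['%s'%np.round(j,2) if (j:=ok(*p)) is not None else None for p in (ps[0],ps[1],ps[-2],ps[-1])] if g[0]==-12 else '')
E
python3 c1.py
```

```text
0 (-10, 86) 7.6 
0 (-12, 90) 9.8 ['[ 0.34  0.29  1.94 -0.    0.91 -1.27]', '[-0.18  0.63  1.18 -0.03  1.9  -1.63]', '[-0.2   0.33  1.72 -0.    1.09 -1.65]', '[-0.46  0.35  1.69 -0.    1.1  -1.92]']
0 (-14, 88) 11.6 
10 (-10, 86) 4.6 
10 (-12, 90) 7.4 ['[ 0.39  0.23  2.05 -0.09  0.7  -1.17]', '[-0.18  0.53  1.29 -0.02  1.71 -1.63]', '[-0.21  0.26  1.85  0.02  0.86 -1.68]', '[-0.5   0.28  1.82  0.08  0.88 -2.  ]']
10 (-14, 88) 9.1 
20 (-10, 86) 2.8 
20 (-12, 90) 6.3 ['[ 0.44  0.19  2.17 -0.29  0.48 -0.94]', '[-0.19  0.43  1.41 -0.02  1.51 -1.64]', '[-0.22  0.2   1.99  0.06  0.61 -1.72]', '[-0.55  0.22  1.96  0.24  0.66 -2.17]']
20 (-14, 88) 7.1 
30 (-10, 86) 1.8 
30 (-12, 90) 5.8 ['[ 0.5   0.18  2.29 -0.87  0.29 -0.32]', '[-0.2   0.34  1.54 -0.    1.3  -1.65]', '[-0.24  0.16  2.13  0.18  0.34 -1.85]', '[-0.61  0.19  2.1   0.57  0.45 -2.53]']
30 (-14, 88) 6.4 
40 (-10, 86) 2.9 
40 (-12, 90) 6.9 [None, '[-0.21  0.26  1.68  0.01  1.08 -1.66]', None, None]
40 (-14, 88) 7.2 
60 (-10, 86) 5.3 
60 (-12, 90) 8.8 ['[0.75 0.53 2.66 3.83 1.09 1.61]', '[-0.23  0.12  1.95  0.09  0.59 -1.74]', '[-0.3   0.33  2.57  2.92  0.81  1.63]', '[-0.82  0.35  2.51  2.29  0.84  1.82]']
60 (-14, 88) 9.5
```

```bash
cat >> geo.py <<'E'
A=0.0; G=np.array([-.012,0,.086])
def car(seat,yaw,t): return tool_pose(np.array(seat),yaw,t,A,G)
E
python3 - <<'E'
from geo import *
s0=np.array(QC[:3])+Rz(QC[3])@SEAT
p,R=car(s0,QC[3],0)
move_gripper(.075)
goto(p+[0,0,.09],R); servo_line(p,feed=.12)
print(state()['ee_pos']-p,state()['wrist_force'])
move_gripper(.0)
st=state();print('gap',st['finger_gap'],st['wrist_force'],st['clock'])
servo_line(p+[0,0,.14],feed=.15);dwell(.2)
st=state();print('gap',st['finger_gap'],st['wrist_force'],st['ft_torque'],st['clock'])
im=get_image('wrist');save('held.png',im)
c=np.array([(np.array(k['location']),k['score']) for k in tip_of('wrist','carrier_seat')[:2]],object);print(c)
a=cv2.imread('pics/held.png');s=get_image('scene');t=cv2.cvtColor(s,4)
cv2.imwrite('pics/held2.png',np.hstack([cv2.resize(a[150:480,180:480],(400,440)),cv2.resize(t[100:265,150:300],(400,440))]))
E
```

```text
[0.0008 0.0005 0.0009] [0.0048 1.0352 0.1814]
gap 0.04318771300554172 [-0.5247 -0.5737  6.3574] 9.7417
gap 0.043384179156165804 [ 0.0421  0.9443 -3.3127] [0.0336 0.0025 0.0125] 11.025
[[array([498.4, 201.7]) 0.91]
 [array([507.8, 352.8]) 0.44]]
```

View pics/held2.png

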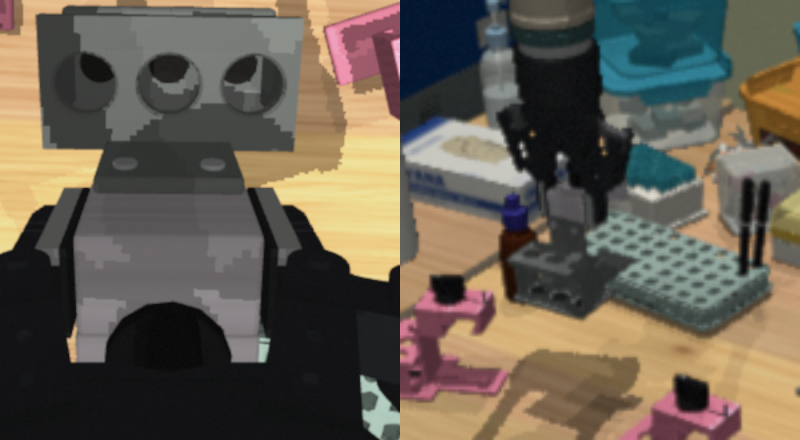

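```bash
python3 - <<'E'
from geo import *; from scipy.optimize import least_squares
c=calibration('wrist');K=np.array([[c['fx'],0,c['cx']],[0,c['fy'],c['cy']],[0,0,1.]])
M=K@np.linalg.inv(np.array(c['T_tool_cam']))[:3]
u=lambda a,b:np.array([180+(a+.5)/1.3333-.5,150+(b+.5)/1.3333-.5])
ob=[((-22,-22,100),u(76,236)),((-22,22,100),u(265,236)),((-66,-40,46),u(38,14)),((-66,40,46),u(301,13)),((-24,-40,46),u(43,150)),((-24,40,46),u(297,150)),((-22,-22,66),u(63,190)),((-22,22,66),u(277,190)),((5,22,100),u(262,335))]
Rt,pt=tool_in_carrier(0,G)
def f(q):
    o=[]
    for p,w in ob:
        X=Ry(q[2])@(np.array(p)/1e3-G)+G+[q[0],q[3],q[1]]   # perturbed in nominal carrier frame
        o.append(proj(M,Rt.T@(X-pt))-w)
    return np.ravel(o)
r=least_squares(f,[0,0,0,0],loss='soft_l1');print(r.x,np.round(r.fun.reshape(-1,2),1).tolist())
E
```

```text
[-0.0004 -0.0012  0.0068  0.001 ] [[-2.4, -0.1], [2.1, -0.1], [-1.4, 1.8], [1.9, 2.7], [1.3, -0.4], [-1.8, -0.3], [22.4, -8.3], [-22.7, -8.3], [0.0, 2.1]]
```

```bash
cat >> geo.py <<'E'
def mv(x,z,t,y=100,feed=.04,Q=QR):
    p,R=car(bay(x/1e3,y/1e3,z/1e3,Q),Q[3],np.radians(t)); servo_line(p,R,feed=feed); return p
def rf(tare=0): # force in rail axes
    st=state(); return Rz(QR[3]).T@np.array(st['wrist_force'])-tare
E
python3 - <<'E'
from geo import *
p=state()['ee_pos'];servo_line(p+[0,0,.07],feed=.2)
p,R=car(bay(.02,.1,.11),QR[3],np.radians(32.5)); goto(p,R); dwell(.3)
t=rf();print('tare',t,state()['clock'])
np.save('tare.npy',t)
for x,z,tt,f in[(20,40,32.5,.15),(20,20,32.5,.08)]:
    p=mv(x,z,tt,feed=f);dwell(.1);print(x,z,rf(t),state()['ee_pos']-p,state()['finger_gap'])
s=get_image('scene');save('b_s.png',s);w=get_image('wrist');save('b_w.png',w)
print(state()['clock'])
a=cv2.imread('pics/b_s.png');b=cv2.imread('pics/b_w.png')
cv2.imwrite('pics/b.png',np.hstack([cv2.resize(a[110:310,270:430],(400,500)),cv2.resize(b[180:480,200:440],(400,500))]))
E
```

```text
tare [ 0.5728 -0.4356 -3.0534] 13.1667
20 40 [-0.4013 -0.7703  0.6288] [ 0.0006 -0.0001  0.0012] 0.04299629316867994
20 20 [-0.5501  0.3092  0.4126] [ 0. -0. -0.] 0.04294743473989786
14.4833
```

View pics/b.png

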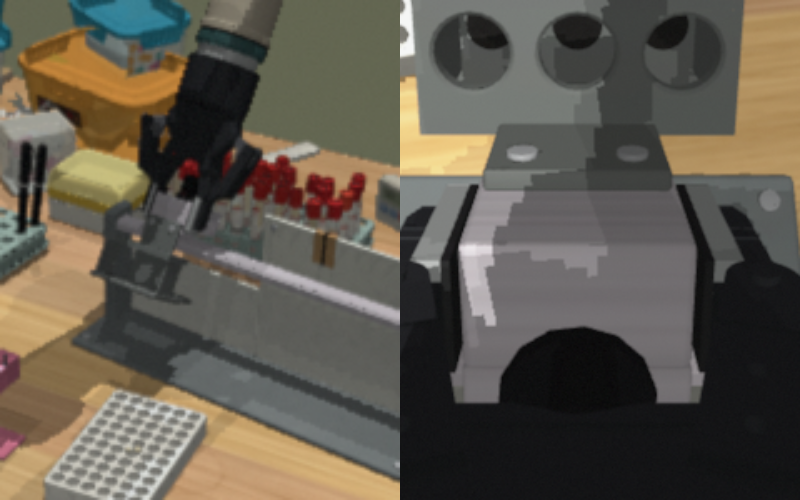

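The carrier is tipped above the bar in the open bay, clear of the tray and the posts. I'll descend with force checks.

```bash
python3 - <<'E'
from geo import *
t=np.load('tare.npy')
for x,z,tt in[(20,13,32.5),(19,7,32.5),(19,4.5,32.5),(17.5,3.5,32.5),(16,2.5,32.5)]:
    p=mv(x,z,tt,feed=.03);dwell(.1);f=rf(t);print(x,z,f,state()['finger_gap'],state()['clock'])
    if np.abs(f).max()>8:print('STOP');break
E
```

```text
20 13 [-0.8394 -0.573  -0.2194] 0.04289200548553462 14.9667
19 7 [-0.0912  0.7372 -0.0606] 0.04305114749269873 15.4167
19 4.5 [-1.3673  0.2695  0.7868] 0.042871475890082805 15.7667
17.5 3.5 [-0.4228  0.2389 -0.5144] 0.04341664717670061 16.1167
16 2.5 [-1.0823  0.6729 -0.0702] 0.043134649346549134 16.4667
```

```bash
python3 - <<'E'
from geo import *; from plan import clr
t=np.load('tare.npy');th=np.radians(32.5)
for x in(16,13,8): print('model',x,[(z,round(float(clr(x,z,th)),1)) for z in(2,1,0,-1,-2)])
print('model x at z1.5',[(x,round(float(clr(x,1.5,th)),1)) for x in(10,9,8,7,6,5,4)])
mv(14,2,32.5,feed=.03);dwell(.1);print(rf(t))
for z in np.arange(1.5,-3,-.5):
    mv(14,z,32.5,feed=.02);dwell(.05);f=rf(t);print('z',z,f)
    if f[2]>5 or abs(f[0])>6:break
E
```

```text
model 16 [(2, 2.0), (1, 1.0), (0, -0.5), (-1, -1.5), (-2, -2.5)]
model 13 [(2, 1.1), (1, 1.0), (0, -0.5), (-1, -1.5), (-2, -2.5)]
model 8 [(2, 1.0), (1, 1.0), (0, -0.5), (-1, -1.1), (-2, -1.8)]
model x at z1.5 [(10, 1.5), (9, 1.5), (8, 1.5), (7, 1.4), (6, 0.5), (5, -0.5), (4, -1.5)]
[ 0.6063 -0.1522  0.8541]
z 1.5 [-0.4501 -0.1832 -0.7829]
z 1.0 [-0.928   0.2245 -0.0441]
z 0.5 [-0.9464  0.7565 -0.2309]
z 0.0 [-0.1967 -0.0997 -0.7712]
z -0.5 [-0.6391  0.2761  2.6349]
z -1.0 [-0.6429 -0.1868  5.5465]
```

```bash
python3 - <<'E'
from geo import *
t=np.load('tare.npy')
mv(14,1.0,32.5,feed=.02);mv(10,1.0,32.5,feed=.03);dwell(.05);print(rf(t))
for x in np.arange(9,1,-.5):
    mv(x,1.0,32.5,feed=.03);dwell(.05);f=rf(t);print('x',x,f)
    if np.abs(f).max()>5:break
print(state()['clock'])
E
```

```text
[-0.6557  1.1035  0.5115]
x 9.0 [-0.1856  1.5647  0.6968]
x 8.5 [-1.0651 -0.1871  0.1115]
x 8.0 [-0.5482  0.7168  0.1195]
x 7.5 [-0.8885  0.4078 -0.1282]
x 7.0 [-0.5638  0.7838  0.1818]
x 6.5 [-0.0155 -0.323   0.4251]
x 6.0 [3.588  0.1736 0.794 ]
x 5.5 [4.4921 0.9104 2.1143]
x 5.0 [5.4571 0.5503 1.4652]
21.9
```

```bash
python3 - <<'E'
from geo import *
t=np.load('tare.npy');o=np.array([.5,-.5])
for x,z,tt in[(7.5,1.5,32.5),(7,1.5,30),(6,2,27.5),(6,2.5,25),(5.5,2.5,22.5),(5,2.5,20),(4,2.5,17.5),(4,2.3,15),(3,1.8,12.5),(3,1.5,10),(2,1.5,7.5),(2,1.5,5),(1,1.5,2.5),(1,1,0)]:
    for k in range(5):
        mv(x+o[0],z+o[1],tt,feed=.04);dwell(.05);f=rf(t)
        if max(abs(f[0]),abs(f[2]))<6:break
        o+=np.clip(.08*f[[0,2]],-.8,.8)
    print(x,z,tt,np.round(f,1),o.round(2))
    if max(abs(f[0]),abs(f[2]))>25:print('STOP');break
print(state()['clock'],state()['finger_gap'])
s=get_image('scene');save('h_s.png',s);w=get_image('wrist');save('h_w.png',w)
a=cv2.imread('pics/h_s.png');b=cv2.imread('pics/h_w.png')
cv2.imwrite('pics/h.png',np.hstack([cv2.resize(a[110:310,270:430],(400,500)),cv2.resize(b[180:480,200:440],(400,500))]))
E
```

```text
7.5 1.5 32.5 [0.7 0.8 0. ] [ 0.5 -0.5]
7 1.5 30 [-0.4  1.7  2.6] [ 0.5 -0.5]
6 2 27.5 [-1.1  1.1  2.3] [ 0.5 -0.5]
6 2.5 25 [-0.6  0.6 -0.4] [ 0.5 -0.5]
5.5 2.5 22.5 [-0.8 -0.1 -0.4] [ 0.5 -0.5]
5 2.5 20 [-0.9  0.4 -0.4] [ 0.5 -0.5]
4 2.5 17.5 [-0.8  0.6 -0.4] [ 0.5 -0.5]
4 2.3 15 [ 0.4  0.2 -0.9] [ 0.5 -0.5]
3 1.8 12.5 [-1.   0.5  3.8] [ 0.5 -0.5]
3 1.5 10 [-1.9  1.3  5. ] [ 0.5 -0.5]
2 1.5 7.5 [-2.5  0.1  5.2] [ 0.5 -0.5]
2 1.5 5 [-2.9  1.1  4.5] [ 0.5 -0.5]
1 1.5 2.5 [-2.4  0.5  3.6] [ 0.5 -0.5]
1 1 0 [-1.4  0.3  2.8] [0.1  0.05]
26.4 0.04311614256158955
```

View pics/h.png

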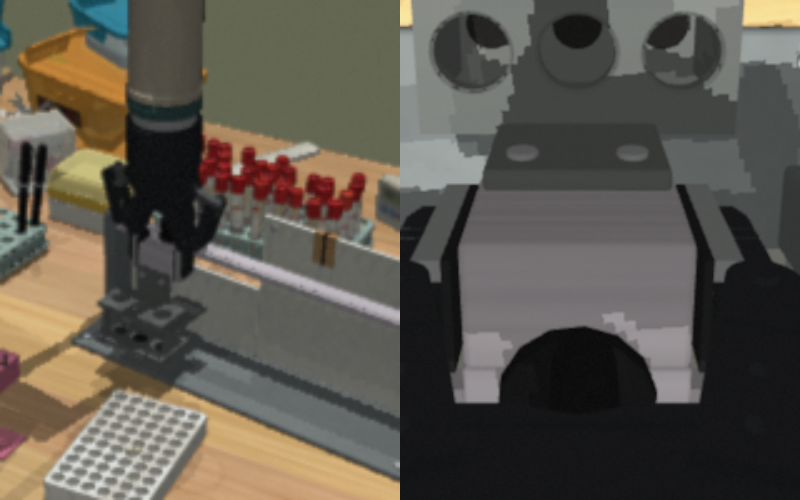

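```bash
python3 - <<'E'
from geo import *
t=np.load('tare.npy');x,z=1.1,1.3
mv(x,z,0);dwell(.1);print(np.round(rf(t),1))
for y in(85,60,35,10,-15,-35,-46):
    mv(x,z,0,y,feed=.08);dwell(.05);f=rf(t);print(y,np.round(f,1),round(x,2),round(z,2))
    if np.abs(f).max()>20:print('STOP');break
    x+=np.clip(.1*f[0],-.5,.5) if abs(f[0])>2.5 else 0
    z+=np.clip(.1*(f[2]-1.5),-.4,.4) if abs(f[2]-1.5)>2 else 0
print(state()['clock'],x,z,state()['finger_gap'])
for n in('scene','top','wrist'):
    im=get_image(n);save('m_%s.png'%n,im)
    if n!='wrist':
        for k in('mark','carrier_seat','carrier_grip'): print(n,k,[(np.round(d['location'],1).tolist(),round(d['score'],2)) for d in tip_of(n,k)[:3]])
a=cv2.imread('pics/m_scene.png');b=cv2.imread('pics/m_top.png');c=cv2.imread('pics/m_wrist.png')
cv2.imwrite('pics/m.png',np.hstack([cv2.resize(a[160:280,340:460],(400,400)),cv2.resize(b[150:250,320:420],(400,400))]))
E
```

```text
[-0.1 -0.2  0. ]
85 [-0.6  1.1 -0.3] 1.1 1.3
60 [-0.7  0.  -0.5] 1.1 1.3
35 [-0.5 -0.3  0. ] 1.1 1.1
10 [-0.3  0.  -0.7] 1.1 1.1
-15 [-0.2  0.8 -0. ] 1.1 0.88
-35 [ 0.7 -0.2  0.7] 1.1 0.88
-46 [ 0.4 -0.4  0.2] 1.1 0.88
30.1 1.1 0.8842424020259443 0.04371248590171335
scene mark [([392.2, 225.4], 0.59), ([395.2, 224.3], 0.37)]
scene carrier_seat [([176.1, 214.1], 0.76), ([265.0, 258.6], 0.74), ([390.2, 215.6], 0.7)]
scene carrier_grip [([386.1, 230.0], 0.96), ([253.7, 253.4], 0.7), ([163.1, 213.1], 0.7)]
top mark []
top carrier_seat [([188.3, 286.4], 0.6)]
top carrier_grip [([173.4, 296.4], 0.61)]
```

View pics/m.png

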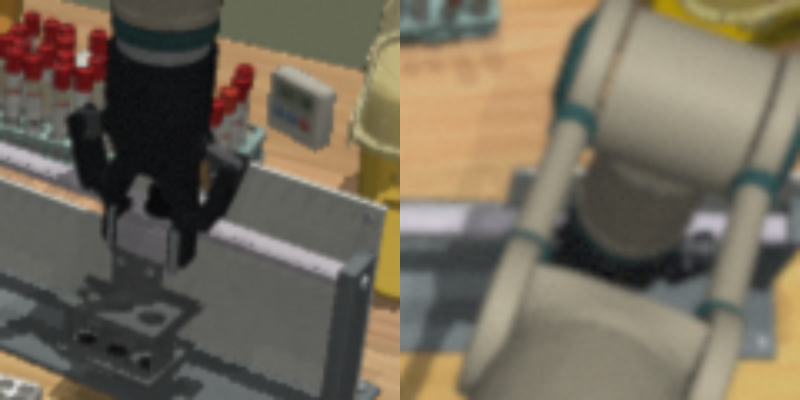

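```bash
cat > chk.py <<'E'
from geo import *; import sys
def look_mark(tag,ys=(-.048,-.09)):
    out=[]
    for i,y in enumerate(ys):
        goto(bay(-.09,y,.175),down(QR[3]));dwell(.2);st=state();im=get_image('wrist');save(f'{tag}{i}.png',im);P=cam('wrist',st);np.save(f'{tag}{i}.npy',P)
E
python3 - <<'E'
from chk import *
t=np.load('tare.npy')
for z in(.5,.1,-.3,-.7,-1.1):
    mv(1.1,z,0,-48);dwell(.05);f=rf(t);print(z,np.round(f,1))
    if f[2]>3:break
move_gripper(.062);dwell(.1)
p=state()['ee_pos'];print(np.round(rf(),1),state()['finger_gap'])
servo_line(p+[0,0,.09],feed=.12)
look_mark('k',(-.048,))
print(state()['clock'])
a=cv2.imread('pics/k0.png');cv2.imwrite('pics/kk.png',cv2.resize(a[220:420,190:430],(792,660))[:600])
E
```

```text
0.5 [-0.7  2.4  4.2]
[0.4 0.  0.1] 0.06189629596852714
32.9667
```

View pics/kk.png

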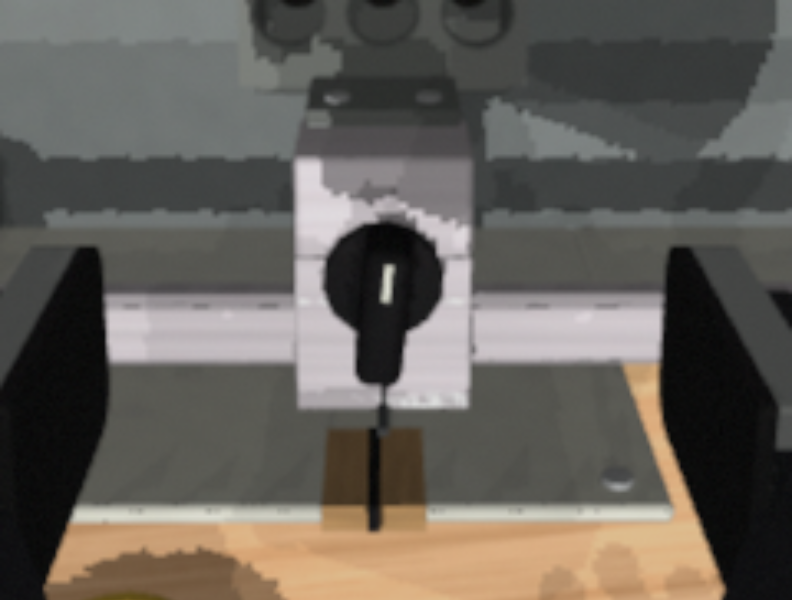

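```bash
python3 - <<'E'
from chk import *
P=np.load('k0.npy');Q=np.array(QR)
k=atz(P,(190+383.5/3.3,220+283/3.3),.150)
kr=Rz(QR[3]).T@(k-Q[:3]);print('knob rail',kr*1e3)
for v,z in((157,.145),(408,.145)): print((Rz(QR[3]).T@(atz(P,(190+383/3.3,220+v/3.3),z)-Q[:3]))*1e3)
for v in (293,360): print('bar',(Rz(QR[3]).T@(atz(P,(190+550/3.3,220+v/3.3),.135)-Q[:3]))*1e3)
for yaw in(0,-.7,-1.45): print(solve_ik(bay(-.0215,-.0499,.022),down(QR[3]+yaw)))
print('line y',(Rz(QR[3]).T@(atz(P,(190+374/3.3,220+510/3.3),.181)-Q[:3]))*1e3, 'pointer y',(Rz(QR[3]).T@(atz(P,(190+383/3.3,220+420/3.3),.141)-Q[:3]))*1e3)
E
```

```text
knob rail [-20.7257 -46.8757 149.2   ]
[-51.3998 -47.0121 144.2   ]
[ 16.0296 -46.9597 144.2   ]
bar [-11.1215  -4.1749 134.2   ]
bar [  7.8076  -3.5402 134.2   ]
[-0.4539  0.3452  1.5915 -0.      1.2049 -1.9054]
[-0.4539  0.3452  1.5915 -0.      1.2049 -1.2054]
[-0.4539  0.3452  1.5915 -0.      1.2049 -0.4554]
line y [ 21.7081 -49.0881 180.2   ] pointer y [ 21.7523 -46.9479 140.2   ]
```

```bash
python3 - <<'E'
from chk import *
y0=QR[3]
move_gripper(.04)
goto(bay(-.0212,-.047,.08),down(y0)); servo_line(bay(-.0212,-.047,.022),feed=.1);dwell(.1)
print(np.round(rf(),1));t=rf()
move_gripper(0);print('gap',state()['finger_gap'],np.round(rf(t),1))
servo_line(bay(-.0212,-.0491,.022),feed=.02);dwell(.15);print('slid',np.round(rf(t),1),state()['clock'])
for a in(.4,.8,1.1,1.3,1.45):
    goto(bay(-.0212,-.0491,.022),down(y0-a));dwell(.05);st=state();print(a,np.round(rf(t),1),np.round(st['ft_torque'],2),round(st['finger_gap'],4))
    if np.abs(rf(t)).max()>40:print('STOP');break
print(state()['clock'])
E
```

```text
[ 0.2 -0.  -0.1]
gap 0.009436093129088958 [-1.7 -1.   4.4]
slid [-1.2  2.7  5.5] 35.4667
0.4 [-0.4  3.1  6. ] [ 0.5   0.16 -0.12] 0.0093
0.8 [-1.   3.   6.3] [ 0.49  0.12 -0.14] 0.0093
1.1 [-1.6  3.7  6.1] [0.51 0.18 0.01] 0.0094
1.3 [-2.1  2.2  6. ] [ 0.45  0.18 -0.18] 0.009
1.45 [-2.1  2.   6.6] [ 0.35  0.23 -0.25] 0.009
37.6167
```

```bash
python3 - <<'E'
from chk import *
move_gripper(.026);dwell(.1)
p=state()['ee_pos'];servo_line(p+[0,0,.09],feed=.12)
look_mark('z',(-.0491,))
print(state()['clock'],np.round(rf(),1))
s=get_image('scene');save('z_s.png',s)
a=cv2.imread('pics/z0.png');b=cv2.imread('pics/z_s.png')
cv2.imwrite('pics/zz.png',np.hstack([cv2.resize(a[250:400,230:380],(480,480),interpolation=2),cv2.resize(b[150:290,340:430],(309,480))]))
E
```

```text
40.5167 [-0.3  0.   0.9]
```

View pics/zz.png

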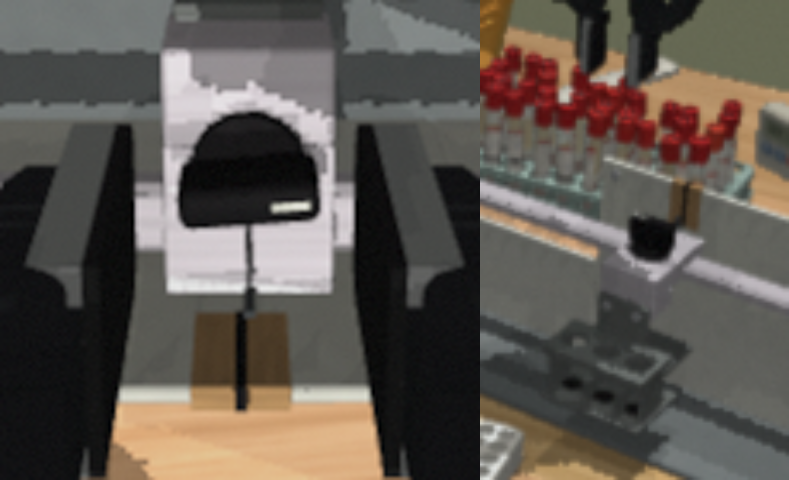

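```bash
cat > meas.py <<'E'
import cv2,numpy as np
def meas(f,ulo=255,uhi=350):
    g=cv2.cvtColor(cv2.imread('pics/'+f),6).astype(float)
    r=g[334:339,ulo:uhi].mean(0); d=np.gradient(r); m=(uhi-ulo)//2
    L=ulo+np.argmax(d[:m]);R=ulo+m+np.argmin(d[m:])
    r2=g[352:366,285:330].mean(0); w=np.clip(np.median(r2)-12-r2,0,None)*(np.abs(np.arange(45)-np.argmin(r2))<5)
    ln=285+(w*np.arange(45)).sum()/w.sum()
    r3=g[343:347,297:320].mean(0); w=np.clip(np.median(r3)-5-r3,0,None); pt=297+(w*np.arange(23)).sum()/w.sum()
    c=(L+R)/2; return dict(L=L,R=R,centre=c,line=ln,pointer=pt,off_mm=(c-ln)*44/(R-L),offp_mm=(pt-ln)*44/(R-L))
if __name__=='__main__':
    for f in('k0.png','z0.png'): print(f,meas(f))
E
python3 meas.py
```

```text
k0.png {'L': np.int64(280), 'R': np.int64(332), 'centre': np.float64(306.0), 'line': np.float64(302.9448669201521), 'pointer': np.float64(305.725), 'off_mm': np.float64(2.585112606025151), 'offp_mm': np.float64(2.3524202983328624)}
z0.png {'L': np.int64(282), 'R': np.int64(333), 'centre': np.float64(307.5), 'line': np.float64(304.8524397413286), 'pointer': np.float64(307.5), 'off_mm': np.float64(2.2841696349321676), 'offp_mm': np.float64(2.2841696349321676)}
```

The knob turned about 85°, but the pointer stayed about 2.2 mm off the line because the knob grip did not drag the carrier. To fix it I'll loosen the knob, slide the carrier by the block grip, measure again, then clamp.

```bash
python3 - <<'E'
from chk import *; from meas import meas
y0=QR[3];Y=-.048
goto(bay(-.0212,Y,.07),down(y0-1.45));servo_line(bay(-.0212,Y,.023),feed=.12)
move_gripper(0);print('gap',state()['finger_gap'])
goto(bay(-.0212,Y,.023),down(y0-.7));goto(bay(-.0212,Y,.023),down(y0-.02));dwell(.05);print(np.round(rf(),1))
move_gripper(.06)
servo_line(bay(-.0212,Y,.06),feed=.15)
p,R=car(bay(.0011,-.048,.0005),y0,0)
servo_line(p+[0,0,.035],R,feed=.15);servo_line(p,feed=.1);t=rf()
move_gripper(0);print('gap',state()['finger_gap'],np.round(rf(t),1))
mv(1.1,1.1,0,-48);dwell(.05);print(np.round(rf(t),1))
mv(1.1,1.1,0,-50.2,feed=.02);dwell(.2);print('slid',np.round(rf(t),1))
mv(1.1,.5,0,-50.2);dwell(.05);print(np.round(rf(t),1))
move_gripper(.06);p=state()['ee_pos'];servo_line(p+[0,0,.075],feed=.15)
look_mark('y',(-.0491,))
print(state()['clock'],meas('y0.png'))
E
```

```text
gap 0.009416365331325552
[-1.7  1.   5.9]
gap 0.04319131806734723 [-0.9  0.4  5.4]
[0.3 1.4 4.1]
slid [1.1 5.9 5.5]
[1.1 5.6 9.6]
49.2833 {'L': np.int64(280), 'R': np.int64(332), 'centre': np.float64(306.0), 'line': np.float64(304.3291390728477), 'pointer': np.float64(306.46967213114755), 'off_mm': np.float64(1.413805399898116), 'offp_mm': np.float64(1.8112202800998864)}
```

```bash
python3 - <<'E'
from chk import *; from meas import meas
y0=QR[3]
p,R=car(bay(.0011,-.0487,.001),y0,0)
goto(p+[0,0,.04],R);servo_line(p,feed=.12);dwell(.05);t=rf()
move_gripper(0);f=rf(t);z=1.0;print('gap',state()['finger_gap'],np.round(f,1))
for k in range(5):
    if -5<f[2]<-1.5:break
    z+=np.clip(.17*(f[2]+3),-.7,1.2);mv(1.1,z,0,-48.7,feed=.04);dwell(.05);f=rf(t);print(round(z,2),np.round(f,1))
y=-50.3;mv(1.1,z,0,y,feed=.03);dwell(.1);f=rf(t);print('slid',np.round(f,1))
if f[1]>1.5: y-=min(f[1]*.25,1.0);mv(1.1,z,0,y,feed=.03);dwell(.05);print(y,np.round(rf(t),1))
move_gripper(.06);p=state()['ee_pos'];servo_line(p+[0,0,.075],feed=.15)
look_mark('x',(-.0491,))
print(state()['clock'],meas('x0.png'))
E
```

```text
gap 0.04300927439895026 [-1.2  2.5  5. ]
2.2 [0.6 1.  0.9]
2.86 [ 4.6  0.8 -3.7]
slid [ 5.6  3.5 -2.4]
-51.18729132616738 [ 5.2  5.6 -2.1]
53.8417 {'L': np.int64(279), 'R': np.int64(331), 'centre': np.float64(305.0), 'line': np.float64(304.3322033898305), 'pointer': np.float64(305.3888324873096), 'off_mm': np.float64(0.5650586701434139), 'offp_mm': np.float64(0.8940707747900223)}
```

```bash
python3 - <<'E'
from chk import *; from meas import meas
y0=QR[3]; q=lambda z,y=-.0496:bay(-.0212,y,z)
move_gripper(.04)
goto(q(.07),down(y0)); servo_line(q(.023),feed=.12);move_gripper(0);print('gap',state()['finger_gap'])
servo_line(q(.023,-.0508),feed=.04)
for a in(.7,1.45):
    goto(q(.023,-.0508),down(y0-a));dwell(.05);print(a,np.round(rf(),1),np.round(state()['ft_torque'],2))
move_gripper(.026);dwell(.05)
p=state()['ee_pos'];servo_line(p+[0,0,.08],feed=.15)
look_mark('w',(-.0491,))
print(state()['clock'],np.round(rf(),1),meas('w0.png'))
s=get_image('scene');save('w_s.png',s)
a=cv2.imread('pics/w0.png');b=cv2.imread('pics/w_s.png')
cv2.imwrite('pics/ww.png',np.hstack([cv2.resize(a[250:400,230:380],(480,480),interpolation=2),cv2.resize(b[150:290,340:430],(309,480))]))
E
```

```text
gap 0.009135995152784494
0.7 [-0.3  2.8  7.1] [0.52 0.06 0.04]
1.45 [-1.7  1.7  7.2] [0.53 0.3  0.1 ]
60.0917 [-1.  -0.2 -0.3] {'L': np.int64(280), 'R': np.int64(305), 'centre': np.float64(292.5), 'line': np.float64(304.8568047337278), 'pointer': np.float64(305.615952732644), 'off_mm': np.float64(-21.747976331360952), 'offp_mm': np.float64(1.3361004780925214)}
```

View pics/ww.png

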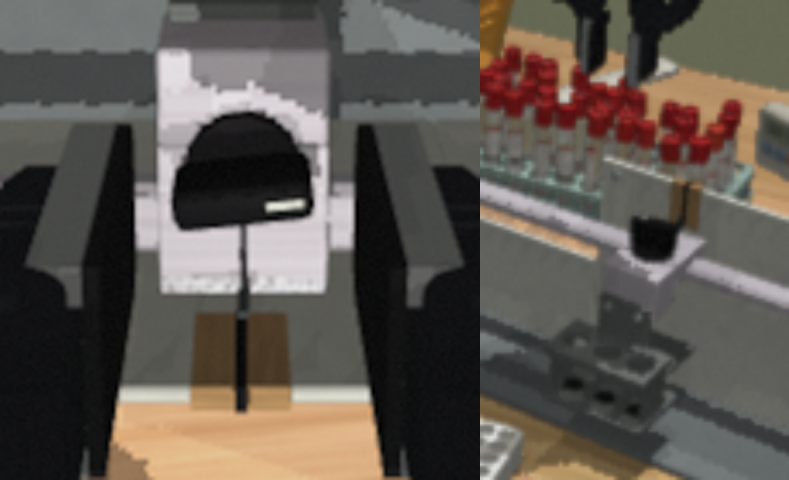

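The pointer now stands on the line, about 0.65 mm from its middle, with the knob turned across and the carrier level. The robot is clear, so I'll hand in.

```bash
python3 -c "
from cell import *
print(sign_off(),state()['clock'])"
```

```text
the job is handed in; nothing more can be done
the job is handed in; nothing more can be done
```

The grey carrier is hung on the rail, stands at the pen line and is clamped. I handed the job in at about 60 s, with the gripper clear of everything.

**What I did:** I gripped the carrier by its block and tipped it about 32° over the bar in the open bay. I found the bar by light contact, swung the carrier upright with its edge under the bar, then slid it to the mark and turned the knob.

**What went wrong:** After the first clamping the pointer was about 2.2 mm off the line. I loosened the knob, slid the carrier by its block twice more (the first slide was stopped short by friction), and clamped it again.

**Last checks:**
- **Position:** In the last wrist picture the pointer is about 0.65 mm from the middle of the 3 mm line. The automatic check on the block's edges failed there, because one detected edge was wrong. I took the offset from the pointer and line pixels instead.
- **Knob:** In the picture it stands about 80–85° clockwise. That is past the clamping angle, but I judged it by eye and did not pull on the carrier to test it.
- **Hang:** In the scene picture the carrier hangs level. I did not see the inturned edge under the bar directly; I infer it from the contacts during the swing and the free slide.
- **Forces:** Measured wrist forces stayed at about 10 N or less.
- **Bystanders:** I did not check the foam tray, bottle and timer again at the end, but no motion was planned near them.

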